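# Check a bag sealer's jaw gap with the right feeler gauge

## Robot

A 7-joint arm with a two-finger parallel gripper is mounted at the origin on the work surface. World frame = base frame: x ahead of the robot, y to its left, z up, the work surface at z = 0. Lengths are in m, angles in rad, forces in N, time in s.
With the tool pointing down it reaches from about 0.425 to 0.925 m from the base axis. Payload 6.8 kg.
Tool frame: the origin (TCP) lies at the very end of the fingers, on their centre line; the grasp point (between the pads) lies 19 mm behind it; z points along the fingers, y is the line along which they close (so a half turn about z gives the same grasp; the last joint's range is limited). The gripper opens to 85 mm and grips with 20 to 120 N. Pads are 22 mm wide; open, the fingers measure 114 mm over their backs; the gripper's body (76 mm by 85 mm) begins 54 mm behind the grasp point. The pads swing forward as they close: fully open they stand 13 mm farther back than shut.
Start: joints at [-1.431, 0.477, 0.022, 1.555, -0.011, 1.109, -0.083], TCP at [0.166, 0.654, 0.231] pointing down, gripper open.
Joint ranges: [-2.96, 2.96], [-0.34, 2.1], [-1.41, 1.46], [0.24, 2.44], [-1.37, 4.51], [0.17, 1.92], [-2.96, 2.96]. Speed limits (rad/s): [2.39, 2.39, 3.14, 3.14, 3.14, 3.14, 3.14].

## Interface

Orientations are given as a rotation vector (axis times angle).
In Python, from bench import r gives the robot as it stands.
- The arm moves only by the shell command python3 -m jog 'ROWS' [FORCE]. ROWS is JSON, a list of rows, each an object of numbers: "fingers": the finger opening in m, from 0 to 0.0854; "x", "y", "z": the shift along the tool's x, y, z in m; "rx", "ry", "rz": the turn, a rotation vector about the tool's x, y, z in degrees. In form: [{"fingers": .., "x": .., "y": .., "z": .., "rx": .., "ry": .., "rz": ..}, ...]. A call has 1 to 8 rows; each row shifts and turns the commanded pose from where the row before left it, along the tool's axes as they then stand; what a row does not reach is not made up. A row lasts 1/8 s, in which the tool goes at most 62.5 mm and 10.7 degrees, less where a joint would pass 70% of its speed; a pose out of reach is approached as far as the arm can. A call is refused whole if a number of a shift passes 0.0625 or a number of a turn 10.7, either way. A call with a gripper value outside its range is refused whole. The fingers move at their own pace and stop on an object; FORCE is the grip in N (left out, the last holds). Time passes only in rows, so rows that do not move let the fingers close. It gives the time, the measured TCP pose, the force, the opening and the grip force at its end, in the units of the state.
- r.get_obs(): the state, without advancing time (a new reading comes with each control period).
- r.grab_frame(name): name is "scene" or "side" or "wrist"; returns (picture, depth): 480x640x3 uint8, red, green, blue; 480x640 float32, m along the optical axis (not along the pixel's ray), 0 where there is no reading.
- r.get_calibration(name): a dict with "mtx" (3x3 intrinsics, pixels), "extrinsics" (4x4, takes a point from camera to world coordinates). Camera axes: x right, y down, z forward; pixel columns grow to the right and rows downward; lengths in m; the calibration is good to about 2 mm. A picture is of the moment at which its call begins: read the wrist's pose just before it. get_calibration takes no time and is no camera call; for the wrist camera it gives the pose at the moment of the call.
- r.hand_in(): hands the job in; it is judged then, once.
Trained networks look in the newest picture that a camera, given by its name, has taken for a name from the list of things; names that differ only in an ending like _2 or _b are one class to them, and where a whole thing is asked for, a point or a joint stands for the part that bears it (a point fixed in the world has none). Each returns a list of dicts, best first, with "score" (0 to 1); they miss things now and then, are a little off and sometimes report something else, mostly with a low value. They report only what shows in the picture. A call takes as long as a camera call. They do not tell look-alikes from the thing itself.
- r.search_frame(target, camera): "xyz" ([x, y, z] in m, in world coordinates, good to about 4 mm: the middle of the surface that is visible of it).
- r.landmark_of(target, camera): "xyz" ([x, y, z] in m, in world coordinates, good to about 4 mm: a listed point, or the origin of a listed thing).
The state is a dict: "clock": time; "joints": joint angles; "qvel": joint speeds; "tau": joint torques, N m; "tcp_pos": TCP position; "orientation": TCP orientation; "contact_force": force on the tool from outside, world axes, zero at the start; "moment": the same for the moment, N m; "grip_width": finger opening in m; "gripper_force": force on a finger pad.
Only numpy, scipy, OpenCV 4.12 (cv2) and the standard library are available. Lean on these libraries where they do the work, as an engineer would, in place of code of your own. Each camera call takes 0.05 s, during which the arm holds its last target. There are 200 camera calls.

## Task

Check the jaw gap of the bag sealer: take the middle of the three feeler gauges (neither the thinnest nor the thickest) out of the white rack by its handle and slide its blade straight down into the gap at about the middle of the jaws. You should feel a light steady drag as the jaws give; keep sliding until it comes up firm with the collar down on the jaws, do not force it further, then let go and leave it standing there. Leave the other two gauges in the rack.

Things in the scene. Friction and masses are not known exactly. Their poses are not given: they have to be found in the camera images.
- gauge_mid_grip (a point): Middle gauge, to be used. Steel blade 8 mm thick, 22 wide, 45 long, tip tapered to 3 mm; above it a square collar 44 wide, 5 thick, then a black block handle 21 (x) by 34 (y), 50 tall; 120 g. Point: handle centre, 75 mm above the tip, 30 above the collar's underside; z up, x across the blade's thickness. Hangs upright by its collar in one of the white rack's 3 slots (any), 75 mm apart along y; rack top 75 mm above the bench.
- mouth (a point): Mouth of the fixed grey bag sealer: centre of the gap between two aluminium jaws 176 mm long, level with their flat tops, 110 mm up; x across the gap, y along it, z up. Gap 5 mm, flared to 21 over the top 12, 70 deep. Each jaw springs sideways (3 N, then 1.4 N/mm; 12 mm), not down: the 8 mm blade drags some 5 to 11 N, then the collar stops hard on the tops, and the jaws hold it upright.
- gauge_thin_grip (a point): Thinnest gauge. Steel blade 4 mm thick, 22 wide, 45 long, tip tapered to 3 mm; above it a square collar 36 wide, 5 thick, then a black block handle 13 (x) by 22 (y), 50 tall; 80 g. Point: handle centre; axes as for the middle gauge. Hangs in another slot of the rack; leave it there.
- gauge_thick_grip (a point): Thickest gauge. Steel blade 14 mm thick, 22 wide, 45 long, tip tapered to 3 mm; above it a square collar 56 wide, 5 thick, then a black block handle 31 (x) by 46 (y), 50 tall; 180 g. Point: handle centre; axes as for the middle gauge. Hangs in another slot of the rack; leave it there.
Not all that is in view belongs to the job. What is shaped like the part that bears gauge_mid_grip but purple is not meant.

How it is judged:
By the outcome, as a careful person would: the job done as asked, in the order asked, and still so for the second after the job is handed in, with the robot touching nothing.
It also fails if it takes over 42 s, if anything falls off the work surface, if the arm or the gripper's body presses on something with over 40 N, if the wrist force passes 120 N, or if a joint passes its speed limit or range.

## Working session

There is one attempt and no reset: what is moved stays moved. The work goes in short steps, Python scripts to look and compute and a shell command to move; the robot and the scene stay as the last step left them, time stands still between calls to the robot, and variables do not carry over. Pictures are saved under pics/ and viewed, at most 10 in all, crops included, and the job is handed in when it is done.

```bash
mkdir -p pics; python3 - <<'E'
from bench import r
import cv2,numpy as np
o=r.get_obs();print(o['clock'],o['tcp_pos'],o['orientation'],o['grip_width'],o['contact_force'])
ims=[]
for c in("scene","side"):
    p,d=r.grab_frame(c);ims.append(p)
    for t in("gauge_mid_grip","mouth","gauge_thin_grip","gauge_thick_grip"):
        for q in r.landmark_of(t,c)[:4]:
            C=r.get_calibration(c);w=np.linalg.inv(C['extrinsics'])@np.r_[q['xyz'],1];u=C['mtx']@w[:3];u=u/u[2]
            print(c,t,np.round(q['xyz'],3),round(q['score'],2),u[:2].round())
for n,p in zip(("scene","side"),ims): cv2.imwrite(f"pics/{n}0.png",p[:,:,::-1])
print(r.get_obs()['clock'])
E
```

```text
0.0 [0.16542251 0.65381332 0.23032575] [-3.88200552e-01 -3.11742781e+00  2.84407061e-03] 0.0853474816750062 [-0.5599074  -0.11896578 -0.24164503]
scene gauge_mid_grip [0.313 0.279 0.019] 0.67 [441. 250.]
scene gauge_mid_grip [0.36  0.131 0.021] 0.66 [351. 249.]
scene gauge_mid_grip [0.642 0.165 0.018] 0.66 [322. 412.]
scene mouth [ 0.49  -0.186  0.108] 0.67 [132. 224.]
scene gauge_thin_grip [0.486 0.32  0.107] 0.93 [474. 304.]
scene gauge_thick_grip [0.483 0.246 0.1  ] 0.93 [415. 292.]
side gauge_mid_grip [0.477 0.175 0.102] 0.78 [295. 280.]
side gauge_mid_grip [0.643 0.172 0.018] 0.77 [202. 303.]
side gauge_mid_grip [0.358 0.13  0.019] 0.69 [370. 307.]
side gauge_mid_grip [0.316 0.279 0.016] 0.63 [390. 388.]
side mouth [0.474 0.176 0.102] 0.48 [297. 281.]
side gauge_thin_grip [0.487 0.322 0.107] 0.86 [263. 354.]
side gauge_thin_grip [0.477 0.171 0.103] 0.58 [296. 278.]
side gauge_thick_grip [0.484 0.245 0.104] 0.8 [280. 311.]
0.5
```

View pics/scene0.png

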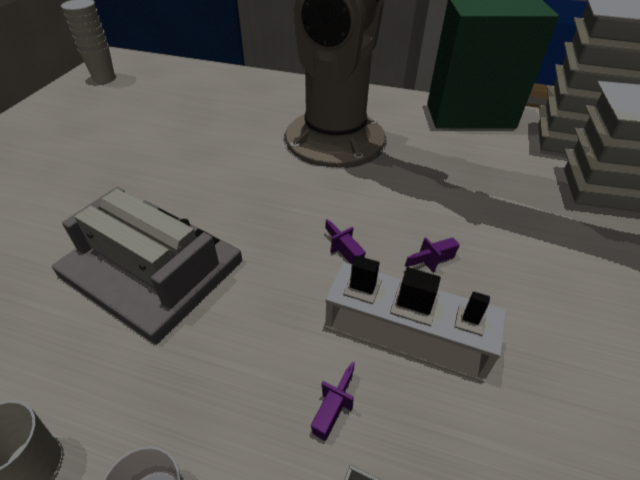

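View pics/side0.png

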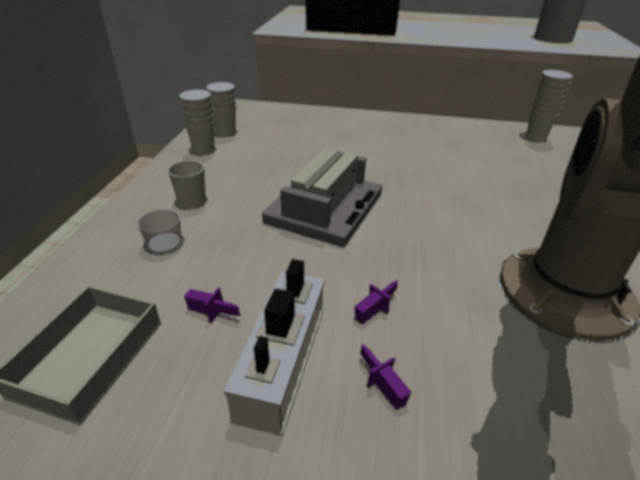

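Candidates for the middle gauge: the black handles in the rack at scene px (364,276), (418,291) and (474,308), plus three purple look-alikes lying on the bench at (345,242), (433,252) and (335,400). The widest handle is at (418,291) and the narrowest at (474,308). That makes (364,276) the middle one, which I'll check by size. Next I measure the gauges and the jaws with depth.

```bash
cat > h.py <<'E'
from bench import r
import numpy as np,cv2
def cloud(c):
    p,d=r.grab_frame(c);C=r.get_calibration(c);K=C['mtx'];v,u=np.indices(d.shape)
    P=np.stack([(u-K[0,2])/K[0,0]*d,(v-K[1,2])/K[1,1]*d,d],-1)@C['extrinsics'][:3,:3].T+C['extrinsics'][:3,3]
    P[d==0]=np.nan;return p,P
E
python3 - <<'E'
from h import *
for c in("scene","side"):
    p,P=cloud(c);x,y,z=P[...,0],P[...,1],P[...,2]
    if c=="scene": cv2.imwrite("pics/crop.png",cv2.resize(p[240:350,320:520,::-1],(800,440),interpolation=cv2.INTER_CUBIC))
    dark=p.max(-1)<60
    for yc in(.173,.246,.321):
        m=(abs(x-.482)<.05)&(abs(y-yc)<.037)&(z>.122)&(z<.14)
        q=P[m][:,:2].astype(np.float32)
        if len(q)>5:
            b=cv2.minAreaRect(q*1000);print(c,yc,len(q),'z',np.median(z[m]).round(4),'rect',np.round(b[0]),np.round(b[1]),round(b[2],1))
    m=(abs(x-.482)<.07)&(abs(y-.246)<.14)&(abs(z-.075)<.005);b=cv2.minAreaRect(P[m][:,:2].astype(np.float32)*1000);print('rack',m.sum(),np.round(b[0]),np.round(b[1]),b[2])
    m=(abs(x-.49)<.14)&(abs(y+.186)<.14)&(abs(z-.110)<.006)
    q=P[m][:,:2].astype(np.float32)*1000;b=cv2.minAreaRect(q);print('jaws',len(q),np.median(z[m]).round(4),np.round(b[0]),np.round(b[1]),round(b[2],1))
    ob=(abs(x-.49)<.14)&(abs(y+.186)<.14)&(z>.118);print('above',ob.sum())
    m2=m.astype(np.uint8);n,l,s,ce=cv2.connectedComponentsWithStats(m2)
    for i in range(1,n):
        if s[i,4]>60:
            q=P[l==i][:,:2].astype(np.float32)*1000;b=cv2.minAreaRect(q);print('  comp',s[i,4],ce[i].round(),np.round(b[0]),np.round(b[1]),round(b[2],1),np.median(z[l==i]).round(4))
E
```

```text
scene 0.173 374 z 0.1289 rect [478. 173.] [34. 22.] 85.8
scene 0.246 769 z 0.1291 rect [483. 248.] [46. 33.] 85.9
scene 0.321 204 z 0.1286 rect [488. 323.] [22. 14.] 85.8
rack 5710 [483. 248.] [236.  78.] 85.98168182373047
jaws 3754 0.1091 [ 487. -188.] [179.  84.] 74.6
above 0
  comp 1837 [148. 216.] [ 465. -181.] [178.  37.] 74.6 0.1091
  comp 1917 [122. 234.] [ 510. -195.] [179.  35.] 74.2 0.1091
side 0.173 260 z 0.1294 rect [478. 174.] [35. 21.] 86.2
side 0.246 642 z 0.1295 rect [483. 249.] [48. 31.] 85.4
side 0.321 197 z 0.1293 rect [488. 324.] [23. 13.] 84.5
rack 4327 [483. 248.] [237.  76.] 85.978271484375
jaws 1329 0.1094 [ 487. -188.] [181.  83.] 74.3
above 0
  comp 686 [315. 167.] [ 510. -195.] [179.  37.] 74.5 0.1094
  comp 643 [335. 172.] [ 463. -181.] [181.  32.] 74.2 0.1095
```

View pics/crop.png

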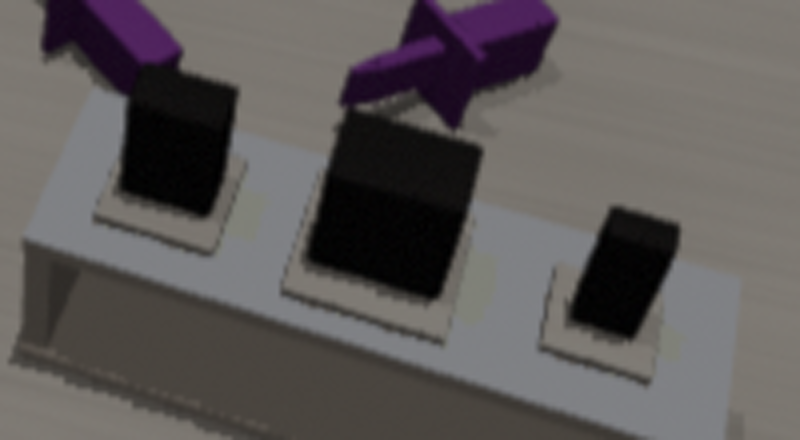

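The crop and the measured tops agree:
- **Middle gauge:** the left handle, 34x21 mm with its top at z 0.129, centred at (0.478, 0.173).
- **Other gauges:** the centre one is the thickest (46x32) and the right one the thinnest (22x13).
- **Slot line:** 86° in world.
- **Mouth:** about (0.487, -0.188, 0.110), with the jaws along 74.4°.

I turn first so the fingers close across the handle's 21 mm side.

```bash
python3 -m jog '[{"rz":10},{"rz":10},{"rz":10},{"rz":10},{"rz":10},{"rz":10},{"rz":10},{"rz":9.6}]'
cat >> h.py <<'E'
from scipy.spatial.transform import Rotation as Ro
def delta(t,ang):
    o=r.get_obs();R=Ro.from_rotvec(o['orientation']);M=R.as_matrix()
    print('t',o['clock'],'tcp',np.round(o['tcp_pos'],4),'F',np.round(o['contact_force'],1),'grip',o['grip_width'],o['gripper_force'],'j',np.round(o['joints'],2))
    print('tool y ang',np.degrees(np.arctan2(M[1,1],M[0,1])).round(2),'z axis',M[:,2].round(4))
    T=np.c_[[np.cos(ang:=np.radians(ang)),np.sin(ang),0]]; yv=T[:,0]; zv=np.array([0,0,-1.]);W=np.c_[np.cross(yv,zv),yv,zv]
    print('shift tool mm',(M.T@(np.array(t)-o['tcp_pos'])*1000).round(1),'turn deg',np.degrees(Ro.from_matrix(M.T@W).as_rotvec()).round(2))
E
python3 -c "
from h import *
delta([.478,.173,.2],-4)"
```

```text
t 0.6 tcp [0.1656 0.6544 0.2313] F [-0.2  0.3 -0.6] grip 0.08526657110070178 0.0 j [-1.43  0.48  0.02  1.56 -0.01  1.11 -0.08]
tool y ang 75.8 z axis [-0. -0. -1.]
shift tool mm [-421.  -390.    31.3] turn deg [-0.  -0.  79.8]validation failed for argument at $[0]...
```

```bash
python3 -m jog '[{"fingers":0.0854,"x":0,"y":0,"z":0,"rx":0,"ry":0,"rz":10},{"fingers":0.0854,"x":0,"y":0,"z":0,"rx":0,"ry":0,"rz":10},{"fingers":0.0854,"x":0,"y":0,"z":0,"rx":0,"ry":0,"rz":10},{"fingers":0.0854,"x":0,"y":0,"z":0,"rx":0,"ry":0,"rz":10},{"fingers":0.0854,"x":0,"y":0,"z":0,"rx":0,"ry":0,"rz":10},{"fingers":0.0854,"x":0,"y":0,"z":0,"rx":0,"ry":0,"rz":10},{"fingers":0.0854,"x":0,"y":0,"z":0,"rx":0,"ry":0,"rz":10},{"fingers":0.0854,"x":0,"y":0,"z":0,"rx":0,"ry":0,"rz":9.8}]' 2>&1
python3 -c "
from h import *
delta([.478,.173,.2],-4)"
```

```text
clock: 1.6
tcp_pos: [0.1655, 0.6545, 0.2314]
orientation: [-2.303, -2.136, -0.0]
contact_force: [0.1, 0.0, -0.3]
grip_width: 0.0851
gripper_force: 0.0
t 1.6 tcp [0.1655 0.6545 0.2314] F [ 0.1  0.  -0.3] grip 0.08509028435536879 0.0 j [-1.64  0.49  0.33  1.57 -0.17  1.11 -1.35]
tool y ang -4.32 z axis [-1.e-04  2.e-04 -1.e+00]
shift tool mm [-456.6  347.9   31.2] turn deg [-0.01 -0.01 -0.32]
```

```bash
python3 -m jog '[{"fingers":0.0854,"x":-0.045,"y":0.034,"z":0,"rx":0,"ry":0,"rz":0},{"fingers":0.0854,"x":-0.045,"y":0.034,"z":0,"rx":0,"ry":0,"rz":0},{"fingers":0.0854,"x":-0.045,"y":0.034,"z":0,"rx":0,"ry":0,"rz":0},{"fingers":0.0854,"x":-0.045,"y":0.034,"z":0,"rx":0,"ry":0,"rz":0},{"fingers":0.0854,"x":-0.045,"y":0.034,"z":0,"rx":0,"ry":0,"rz":0},{"fingers":0.0854,"x":-0.045,"y":0.034,"z":0,"rx":0,"ry":0,"rz":0},{"fingers":0.0854,"x":-0.045,"y":0.034,"z":0,"rx":0,"ry":0,"rz":0},{"fingers":0.0854,"x":-0.045,"y":0.034,"z":0,"rx":0,"ry":0,"rz":0}]' 2>&1
python3 -c "
from h import *
delta([.478,.173,.2],-4)"
```

```text
clock: 2.6
tcp_pos: [0.4126, 0.2749, 0.2317]
orientation: [-2.297, -2.143, -0.002]
contact_force: [1.1, 0.2, -0.3]
grip_width: 0.0854
gripper_force: 0.0
t 2.6 tcp [0.4126 0.2749 0.2317] F [ 1.1  0.2 -0.3] grip 0.08536101210966623 0.0 j [-1.16  0.19  0.51  2.   -0.11  0.98 -0.66]
tool y ang -3.98 z axis [ 5.e-04  1.e-03 -1.e+00]
shift tool mm [-97.1  72.3  31.6] turn deg [ 0.03 -0.06  0.02]
```

```bash
python3 -m jog '[{"fingers":0.0854,"x":-0.045,"y":0.034,"z":0,"rx":0,"ry":0,"rz":0},{"fingers":0.0854,"x":-0.045,"y":0.034,"z":0,"rx":0,"ry":0,"rz":0},{"fingers":0.0854,"x":0,"y":0,"z":0.01,"rx":0,"ry":0,"rz":0},{"fingers":0.0854,"x":0,"y":0,"z":0,"rx":0,"ry":0,"rz":0}]' 2>&1
python3 - <<'E'
from h import *
delta([.478,.173,.095],-4)
p,P=cloud("wrist");cv2.imwrite("pics/w1.png",p[:,:,::-1])
z=P[...,2]
for yc in(.173,.246,.321):
    m=(abs(P[...,0]-.482)<.05)&(abs(P[...,1]-yc)<.037)&(z>.122)&(z<.14)
    if m.sum()>10:
        b=cv2.minAreaRect(P[m][:,:2].astype(np.float32)*1000);print(yc,m.sum(),np.median(z[m]),b)
E
```

```text
clock: 3.1
tcp_pos: [0.4727, 0.1819, 0.2207]
orientation: [-2.297, -2.142, 0.002]
contact_force: [-0.1, -0.8, 0.6]
grip_width: 0.0851
gripper_force: 0.0
t 3.1 tcp [0.4727 0.1819 0.2207] F [-0.1 -0.8  0.6] grip 0.08511859185783738 0.0 j [-0.98  0.23  0.58  1.99 -0.15  0.96 -0.4 ]
tool y ang -4.01 z axis [-1.4e-03 -4.0e-04 -1.0e+00]
shift tool mm [ -8.5   6.1 125.7] turn deg [-0.08  0.03 -0.01]
0.173 1853 0.12935328041208094 ((477.99835205078125, 174.85084533691406), (33.91302490234375, 20.784610748291016), 85.86624908447266)
0.246 4790 0.12957168957092885 ((483.20068359375, 248.9190216064453), (45.69729232788086, 31.0588436126709), 85.8213119506836)
0.321 103 0.12684510810600594 ((487.58831787109375, 313.2073974609375), (1.590592384338379, 12.230164527893066), 82.58094787597656)
```

View pics/w1.png

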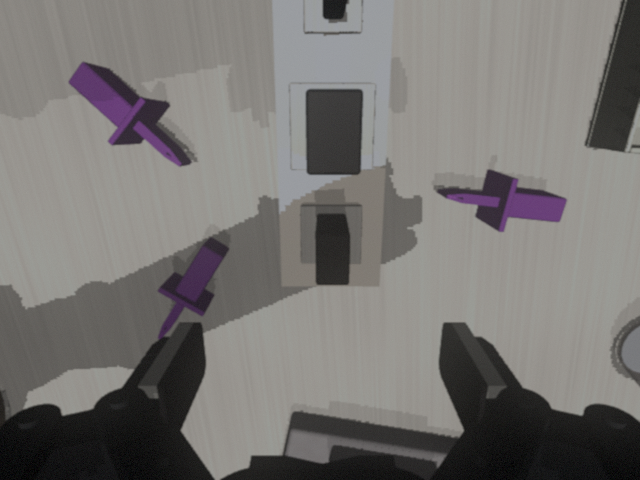

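The wrist view shows the middle handle at (333,250), the thick one at (333,130), and the purple parts well clear of the fingers. The wrist depth puts the handle at (0.478, 0.1748). I correct for that and descend.

```bash
python3 -m jog '[{"fingers":0.0854,"x":-0.0067,"y":0.006,"z":0.02,"rx":0,"ry":0,"rz":0},{"fingers":0.0854,"x":0,"y":0,"z":0.03,"rx":0,"ry":0,"rz":0},{"fingers":0.0854,"x":0,"y":0,"z":0.03,"rx":0,"ry":0,"rz":0},{"fingers":0.0854,"x":0,"y":0,"z":0.03,"rx":0,"ry":0,"rz":0},{"fingers":0.0854,"x":0,"y":0,"z":0.015,"rx":0,"ry":0,"rz":0},{"fingers":0.0854,"x":0,"y":0,"z":0.003,"rx":0,"ry":0,"rz":0},{"fingers":0.0854,"x":0,"y":0,"z":0,"rx":0,"ry":0,"rz":0}]' 2>&1
python3 -c "
from h import *
delta([.478,.1748,.092],-4)"
```

```text
clock: 4.03
tcp_pos: [0.4793, 0.1753, 0.094]
orientation: [2.297, 2.143, 0.002]
contact_force: [-0.0, -1.0, 1.0]
grip_width: 0.0857
gripper_force: 0.0
t 4.025 tcp [0.4793 0.1753 0.094 ] F [-0. -1.  1.] grip 0.08565253672433282 0.0 j [-0.87  0.43  0.49  2.09 -0.32  0.69 -0.23]
tool y ang -3.97 z axis [ 9.e-04  7.e-04 -1.e+00]
shift tool mm [-0.5 -1.2  2. ] turn deg [ 0.05 -0.04  0.03]
```

Aligned. I close with a 50 N grip.

```bash
python3 -m jog '[{"fingers":0.05,"x":0,"y":-0.001,"z":0.002,"rx":0,"ry":0,"rz":0},{"fingers":0.01,"x":0,"y":0,"z":0,"rx":0,"ry":0,"rz":0},{"fingers":0.01,"x":0,"y":0,"z":0,"rx":0,"ry":0,"rz":0},{"fingers":0.01,"x":0,"y":0,"z":0,"rx":0,"ry":0,"rz":0},{"fingers":0.01,"x":0,"y":0,"z":0,"rx":0,"ry":0,"rz":0},{"fingers":0.01,"x":0,"y":0,"z":0,"rx":0,"ry":0,"rz":0}]' 50 2>&1
```

```text
clock: 4.78
tcp_pos: [0.4781, 0.1749, 0.0916]
orientation: [-2.298, -2.142, -0.001]
contact_force: [-0.8, 0.3, 5.4]
grip_width: 0.0208
gripper_force: 49.5
```

Gripped at 20.8 mm, as expected. I lift it.

```bash
python3 -m jog '[{"fingers":0.01,"x":0,"y":0,"z":-0.01,"rx":0,"ry":0,"rz":0},{"fingers":0.01,"x":0,"y":0,"z":-0.02,"rx":0,"ry":0,"rz":0},{"fingers":0.01,"x":0,"y":0,"z":-0.03,"rx":0,"ry":0,"rz":0},{"fingers":0.01,"x":0,"y":0,"z":-0.03,"rx":0,"ry":0,"rz":0},{"fingers":0.01,"x":0,"y":0,"z":-0.03,"rx":0,"ry":0,"rz":0},{"fingers":0.01,"x":0,"y":0,"z":-0.01,"rx":0,"ry":0,"rz":0},{"fingers":0.01,"x":0,"y":0,"z":0,"rx":0,"ry":0,"rz":0}]' 2>&1
python3 -c "
from h import *
delta([.487,-.188,.220],-15.6)"
```

```text
clock: 5.65
tcp_pos: [0.4778, 0.1749, 0.2213]
orientation: [-2.297, -2.143, -0.001]
contact_force: [0.1, 0.4, -1.3]
grip_width: 0.0204
gripper_force: 48.9
t 5.65 tcp [0.4778 0.1749 0.2213] F [ 0.1  0.4 -1.3] grip 0.020366551743788847 48.93824636936188 j [-0.98  0.23  0.59  1.99 -0.16  0.96 -0.37]
tool y ang -3.99 z axis [ 3.e-04  6.e-04 -1.e+00]
shift tool mm [-361.3   34.4    1.1] turn deg [ 1.000e-02 -4.000e-02  1.161e+01]
```

```bash
python3 -m jog '[{"fingers":0.01,"x":-0.03,"y":0.003,"z":-0.005,"rx":0,"ry":0,"rz":0},{"fingers":0.01,"x":-0.05,"y":0.005,"z":0,"rx":0,"ry":0,"rz":0},{"fingers":0.01,"x":-0.05,"y":0.005,"z":0,"rx":0,"ry":0,"rz":0},{"fingers":0.01,"x":-0.05,"y":0.005,"z":0,"rx":0,"ry":0,"rz":0},{"fingers":0.01,"x":-0.05,"y":0.005,"z":0,"rx":0,"ry":0,"rz":0},{"fingers":0.01,"x":-0.05,"y":0.005,"z":0,"rx":0,"ry":0,"rz":0},{"fingers":0.01,"x":-0.05,"y":0.004,"z":0,"rx":0,"ry":0,"rz":0},{"fingers":0.01,"x":-0.03,"y":0.002,"z":0,"rx":0,"ry":0,"rz":0}]' 2>&1
python3 -m jog '[{"fingers":0.01,"x":0,"y":0,"z":0,"rx":0,"ry":0,"rz":6},{"fingers":0.01,"x":0,"y":0,"z":0,"rx":0,"ry":0,"rz":5.6},{"fingers":0.01,"x":0,"y":0,"z":0,"rx":0,"ry":0,"rz":0},{"fingers":0.01,"x":0,"y":0,"z":0,"rx":0,"ry":0,"rz":0}]' 2>&1
python3 - <<'E'
from h import *
delta([.487,-.188,.220],-15.6)
for c in("scene","side","wrist"):
    p,P=cloud(c);x,y,z=P[...,0],P[...,1],P[...,2]
    cv2.imwrite(f"pics/{c}2.png",p[:,:,::-1])
    m=(abs(x-.487)<.12)&(abs(y+.188)<.12)&(abs(z-.110)<.005)
    if m.sum()>50: print(c,'jaws',m.sum(),np.median(z[m]),cv2.minAreaRect(P[m][:,:2].astype(np.float32)*1000))
    # held gauge: blade/collar
    m=(abs(x-.487)<.05)&(abs(y+.188)<.05)&(z>.125)&(z<.205)
    for a in np.arange(.12,.21,.01):
        k=m&(abs(z-a)<.005)
        if k.sum()>5: print(c,a.round(3),k.sum(),np.median(P[k],0).round(4))
    for q in r.landmark_of("mouth",c)[:2]+r.landmark_of("gauge_mid_grip",c)[:2]: print(c,np.round(q['xyz'],4),q['score'])
E
```

```text
clock: 6.65
tcp_pos: [0.4853, -0.1893, 0.2249]
orientation: [-2.3, -2.139, 0.004]
contact_force: [0.4, 0.3, -0.2]
grip_width: 0.0202
gripper_force: 48.9
clock: 7.15
tcp_pos: [0.4862, -0.1865, 0.2255]
orientation: [-2.5, -1.902, 0.002]
contact_force: [-0.5, 0.4, -1.4]
grip_width: 0.0206
gripper_force: 48.9
t 7.15 tcp [ 0.4862 -0.1865  0.2255] F [-0.5  0.4 -1.4] grip 0.020607729180793247 48.9356929063797 j [-0.43  0.29  0.82  1.97 -0.25  0.99  0.24]
tool y ang -15.48 z axis [-0.0014 -0.     -1.    ]
shift tool mm [-1.3  1.1  5.5] turn deg [-0.08  0.02  0.12]
scene jaws 3575 0.10912756301698823 ((487.50738525390625, -187.31309509277344), (178.8167266845703, 83.50465393066406), 74.68318176269531)
scene 0.16 7 [ 0.4867 -0.1869  0.1642]
scene 0.17 52 [ 0.4874 -0.1811  0.1701]
scene 0.18 73 [ 0.4882 -0.1804  0.1799]
scene 0.19 62 [ 0.489  -0.1781  0.1893]
scene 0.2 23 [ 0.4888 -0.1774  0.1972]
scene [ 0.494  -0.1854  0.1088] 0.64
scene [ 0.4865 -0.1884  0.2411] 0.74
scene [0.3581 0.1287 0.0227] 0.65
side jaws 1265 0.10951652511829413 ((487.54315185546875, -187.72775268554688), (180.04708862304688, 83.98271942138672), 74.17322540283203)
side 0.17 24 [ 0.4847 -0.1806  0.1701]
side 0.18 35 [ 0.4853 -0.1795  0.1799]
side 0.19 38 [ 0.4855 -0.1795  0.1906]
side 0.2 23 [ 0.4857 -0.1785  0.1994]
side [ 0.4902 -0.1852  0.1121] 0.83
side [0.3552 0.1306 0.017 ] 0.85
side [0.6449 0.1726 0.0166] 0.8
wrist jaws 18377 0.10922215654044864 ((491.3287658691406, -174.7846221923828), (148.51817321777344, 82.30282592773438), 74.40923309326172)
wrist 0.17 73 [ 0.4888 -0.1774  0.1711]
wrist 0.18 71 [ 0.4887 -0.1774  0.1788]
wrist [ 0.4876 -0.1891  0.1078] 0.74
wrist [ 0.4853 -0.1897  0.2375] 0.58
```

View pics/scene2.png

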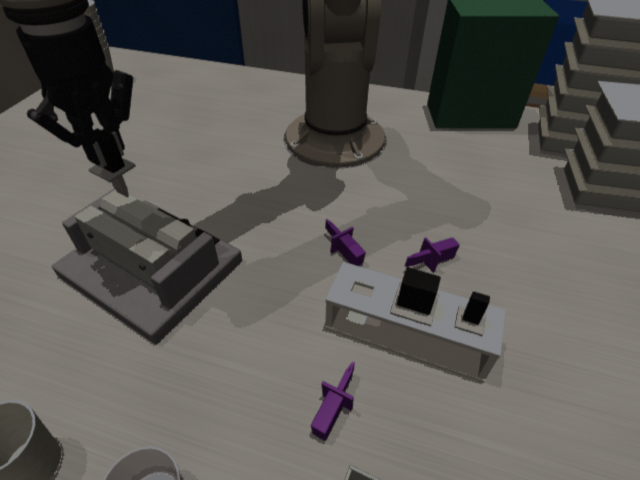

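View pics/wrist2.png

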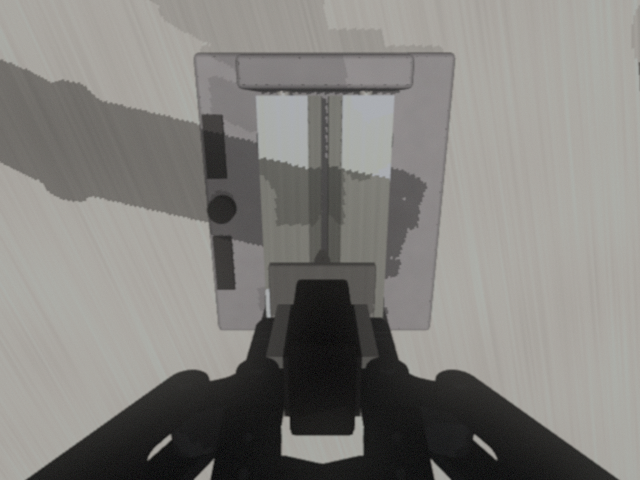

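The scene view shows the gauge held upright above the jaws at about (115,175), with the rack slot at (362,288) empty and the other two gauges in place. In the wrist view the collar is centred at (322,290) over the gap at (324,200) and lies parallel to it. I trim sideways and descend to just above the mouth.

```bash
python3 -m jog '[{"fingers":0.01,"x":-0.0008,"y":0.0013,"z":0.01,"rx":-0.08,"ry":0,"rz":0.1},{"fingers":0.01,"x":0,"y":0,"z":0.02,"rx":0,"ry":0,"rz":0},{"fingers":0.01,"x":0,"y":0,"z":0.015,"rx":0,"ry":0,"rz":0},{"fingers":0.01,"x":0,"y":0,"z":0.004,"rx":0,"ry":0,"rz":0},{"fingers":0.01,"x":0,"y":0,"z":0,"rx":0,"ry":0,"rz":0}]' 2>&1
python3 - <<'E'
from h import *
delta([.4874,-.1876,.1266],-15.5)
p,P=cloud("scene");cv2.imwrite("pics/s3.png",cv2.resize(p[120:320,40:280,::-1],(720,600),interpolation=cv2.INTER_CUBIC))
E
```

```text
clock: 8.22
tcp_pos: [0.4877, -0.188, 0.1772]
orientation: [2.503, 1.896, 0.001]
contact_force: [0.6, -0.0, -0.6]
grip_width: 0.0211
gripper_force: 48.9
t 8.225 tcp [ 0.4877 -0.188   0.1772] F [ 0.6 -0.  -0.6] grip 0.02111935953060445 48.931068778038025 j [-0.37  0.36  0.78  2.01 -0.33  0.89  0.31]
tool y ang -15.71 z axis [ 9.e-04 -6.e-04 -1.e+00]
shift tool mm [ 0.3 -0.5 50.6] turn deg [ 0.06  0.02 -0.21]
```

View pics/s3.png

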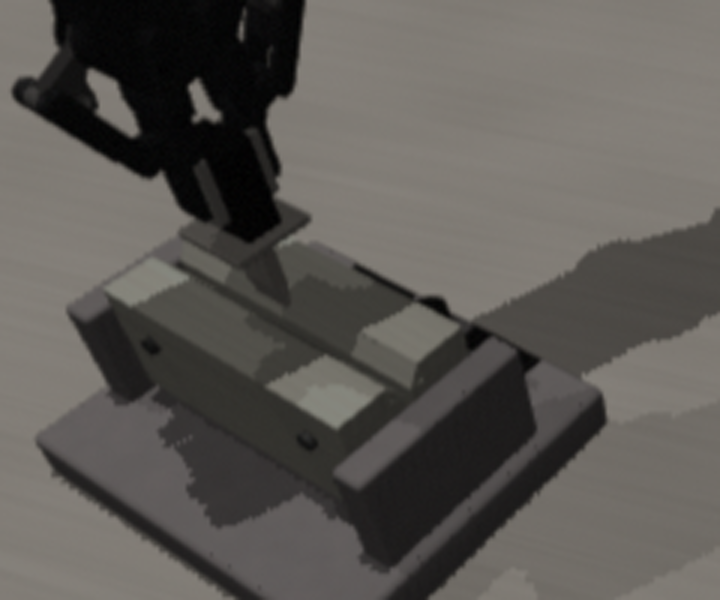

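The crop shows the blade tip at crop px (280,300), right over the gap line and at the middle of the jaws. I feed it down slowly and watch the force.

```bash
python3 -m jog '[{"fingers":0.01,"x":0,"y":0,"z":0.005,"rx":0,"ry":0,"rz":-0.2},{"fingers":0.01,"x":0,"y":0,"z":0.005,"rx":0,"ry":0,"rz":0},{"fingers":0.01,"x":0,"y":0,"z":0.005,"rx":0,"ry":0,"rz":0},{"fingers":0.01,"x":0,"y":0,"z":0.004,"rx":0,"ry":0,"rz":0}]' 2>&1
python3 -m jog '[{"fingers":0.01,"x":0,"y":0,"z":0.004,"rx":0,"ry":0,"rz":0},{"fingers":0.01,"x":0,"y":0,"z":0.004,"rx":0,"ry":0,"rz":0}]' 2>&1
```

```text
clock: 8.78
tcp_pos: [0.4877, -0.1878, 0.1579]
orientation: [2.5, 1.901, 0.001]
contact_force: [-0.2, 1.0, -0.2]
grip_width: 0.0203
gripper_force: 48.9
clock: 9.02
tcp_pos: [0.4883, -0.1881, 0.1505]
orientation: [2.499, 1.9, 0.002]
contact_force: [-0.7, 0.3, 5.4]
grip_width: 0.0202
gripper_force: 49.8
```

```bash
python3 -m jog '[{"fingers":0.01,"x":0,"y":0,"z":0.004,"rx":0,"ry":0,"rz":0},{"fingers":0.01,"x":0,"y":0,"z":0.004,"rx":0,"ry":0,"rz":0}]' 2>&1
python3 -m jog '[{"fingers":0.01,"x":0,"y":0,"z":0.004,"rx":0,"ry":0,"rz":0},{"fingers":0.01,"x":0,"y":0,"z":0.004,"rx":0,"ry":0,"rz":0}]' 2>&1
```

```text
clock: 9.28
tcp_pos: [0.4883, -0.1882, 0.1426]
orientation: [2.499, 1.9, 0.003]
contact_force: [-0.2, 0.3, 4.7]
grip_width: 0.0205
gripper_force: 49.7
clock: 9.52
tcp_pos: [0.4881, -0.188, 0.1342]
orientation: [2.5, 1.9, 0.002]
contact_force: [-0.3, 0.2, 3.4]
grip_width: 0.0205
gripper_force: 49.7
```

Steady light drag, with about 8 mm to go.

```bash
python3 -m jog '[{"fingers":0.01,"x":0,"y":0,"z":0.003,"rx":0,"ry":0,"rz":0},{"fingers":0.01,"x":0,"y":0,"z":0.002,"rx":0,"ry":0,"rz":0}]' 2>&1
python3 -m jog '[{"fingers":0.01,"x":0,"y":0,"z":0.001,"rx":0,"ry":0,"rz":0}]' 2>&1
```

```text
clock: 9.78
tcp_pos: [0.488, -0.188, 0.1292]
orientation: [2.5, 1.901, 0.002]
contact_force: [-0.0, -0.7, 4.4]
grip_width: 0.0203
gripper_force: 49.7
clock: 9.9
tcp_pos: [0.488, -0.188, 0.1282]
orientation: [2.5, 1.901, 0.002]
contact_force: [-0.3, -0.8, 5.0]
grip_width: 0.0204
gripper_force: 49.7
```

```bash
python3 -m jog '[{"fingers":0.01,"x":0,"y":0,"z":0.001,"rx":0,"ry":0,"rz":0}]' 2>&1
```

```text
clock: 10.02
tcp_pos: [0.488, -0.1879, 0.1273]
orientation: [2.5, 1.901, 0.002]
contact_force: [0.7, -0.1, 4.5]
grip_width: 0.0208
gripper_force: 49.7
```

```bash
python3 -m jog '[{"fingers":0.01,"x":0,"y":0,"z":0.0007,"rx":0,"ry":0,"rz":0}]' 2>&1|sed -n '2p;4p'; python3 -m jog '[{"fingers":0.01,"x":0,"y":0,"z":0.0005,"rx":0,"ry":0,"rz":0}]' 2>&1|sed -n '2p;4p'
```

```text
tcp_pos: [0.4879, -0.1879, 0.1266]
contact_force: [-0.0, -1.1, 4.7]
tcp_pos: [0.4883, -0.188, 0.1266]
contact_force: [0.9, -0.6, 11.4]
```

```bash
python3 -m jog '[{"fingers":0.01,"x":0,"y":0,"z":0.0005,"rx":0,"ry":0,"rz":0}]' 2>&1|sed -n '2p;4p'
```

```text
tcp_pos: [0.4886, -0.1881, 0.1265]
contact_force: [-1.6, 1.7, 16.0]
```

Firm at z = 0.1266, exactly the predicted collar-down height, and the force is rising. I relieve the push, let go and retreat.

```bash
python3 -m jog '[{"fingers":0.01,"x":0,"y":0,"z":-0.0009,"rx":0,"ry":0,"rz":0},{"fingers":0.05,"x":0,"y":0,"z":0,"rx":0,"ry":0,"rz":0},{"fingers":0.07,"x":0,"y":0,"z":0,"rx":0,"ry":0,"rz":0},{"fingers":0.0854,"x":0,"y":0,"z":0,"rx":0,"ry":0,"rz":0},{"fingers":0.0854,"x":0,"y":0,"z":0,"rx":0,"ry":0,"rz":0}]' 2>&1
python3 -m jog '[{"fingers":0.0854,"x":0,"y":0,"z":-0.01,"rx":0,"ry":0,"rz":0},{"fingers":0.0854,"x":0,"y":0,"z":-0.03,"rx":0,"ry":0,"rz":0},{"fingers":0.0854,"x":0,"y":0,"z":-0.04,"rx":0,"ry":0,"rz":0},{"fingers":0.0854,"x":0,"y":0,"z":-0.05,"rx":0,"ry":0,"rz":0},{"fingers":0.0854,"x":0,"y":0,"z":-0.03,"rx":0,"ry":0,"rz":0},{"fingers":0.0854,"x":0,"y":0,"z":0,"rx":0,"ry":0,"rz":0}]' 2>&1
python3 - <<'E'
from h import *
for c in("scene","wrist"):
    p,P=cloud(c);x,y,z=P[...,0],P[...,1],P[...,2]
    m=(abs(x-.487)<.05)&(abs(y+.188)<.05)&(abs(z-.163)<.008)
    if m.sum()>5: print(c,m.sum(),np.median(z[m]),cv2.minAreaRect(P[m][:,:2].astype(np.float32)*1000))
    for zc in(.115,):
        m=(abs(x-.487)<.04)&(abs(y+.188)<.04)&(abs(z-zc)<.0028)
        if m.sum()>5: print('collar',m.sum(),np.median(z[m]))
    if c=="scene":s=p
cv2.imwrite("pics/end.png",s[:,:,::-1])
E
```

```text
clock: 11.02
tcp_pos: [0.4877, -0.1878, 0.1263]
orientation: [2.5, 1.901, 0.001]
contact_force: [0.1, -0.1, -0.8]
grip_width: 0.0846
gripper_force: 0.0
clock: 11.78
tcp_pos: [0.4889, -0.1886, 0.2893]
orientation: [2.497, 1.899, 0.008]
contact_force: [0.1, 0.2, -0.9]
grip_width: 0.0852
gripper_force: 0.0
scene 321 0.16370829741662418 ((487.6340637207031, -188.17166137695312), (35.21864700317383, 21.721660614013672), 73.8831787109375)
collar 322 0.11432388386694009
wrist 1534 0.1629903336399913 ((486.6068420410156, -188.28021240234375), (33.80244827270508, 20.75482749938965), 74.62344360351562)
collar 1436 0.11328749977794564
```

View pics/end.png

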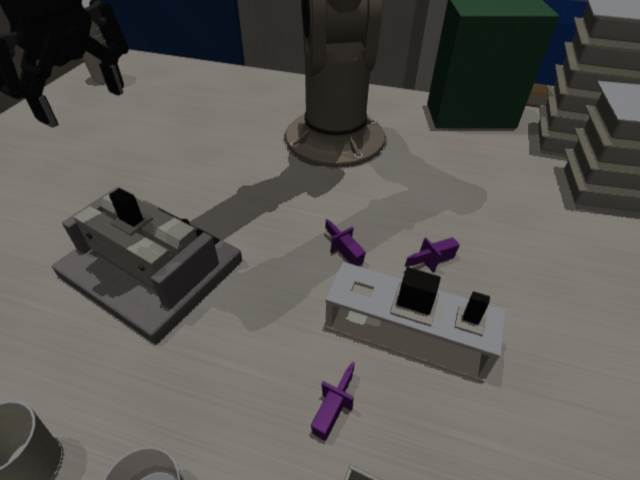

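The gauge stands upright at (127,207) with its collar down on the jaws: handle top 0.164 measured against 0.165 expected. The other two gauges are still in the rack at (418,291) and (474,308), and the gripper is clear.

```bash
python3 -c "
from bench import r
print(r.hand_in())"
```

```text
the job is handed in; nothing more can be done
None
```

The middle gauge is standing in the sealer gap at about the middle of the jaws, pushed in until it came up firm with the collar down and then let go; the other two gauges are still in the rack, and I handed the job in at about 12 s on the robot's clock.

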